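# Uncover a specimen and hold the spring gauge on its mark

### The arm

A 7-joint arm with a two-finger parallel gripper is mounted at the origin on the work surface. World frame = base frame: x ahead of the robot, y to its left, z up, the work surface at z = 0. Lengths are in m, angles in rad, forces in N, time in s.
With the tool pointing down it reaches from about 0.35 to 0.9 m from the base axis. Payload 8.1 kg.
Tool frame: the origin (TCP) lies at the very end of the fingers, on their centre line; the grasp point (between the pads) lies 19 mm behind it; z points along the fingers, y is the line along which they close (so a half turn about z gives the same grasp; the last joint's range is limited). The gripper opens to 92 mm and grips with 3 to 60 N. Pads are 19 mm wide; open, the fingers measure 130 mm over their backs; the gripper's body (75 mm by 190 mm) begins 47 mm behind the grasp point.
Start: joints at [1.044, 0.434, 0.025, 1.573, -0.012, 1.134, -0.075], TCP at [0.257, -0.57, 0.195] pointing down, gripper open.
Joint ranges: [-2.62, 2.62], [-0.44, 2.09], [-1.27, 1.32], [0.08, 2.57], [-1.32, 4.46], [0.12, 2], [-2.74, 2.74]. Speed limits (rad/s): [2.22, 2.22, 3.01, 3.01, 3.14, 3.14, 3.14].

### API

Orientations are given as a rotation vector (axis times angle).
In Python, from cell import readout, cams, job gives the robot as it stands.
- The arm moves only by the tool drive_tool, never from a script. Its argument "commands" is a list of rows, each a list of 3 entries, a list of its own where there are three numbers: the turn, a rotation vector about the tool's x, y, z in rad, then the shift along the tool's x, y, z in cm, then the gripper's target within -1 to 1 (fully open at 1, half-way at 0, shut at -1). A call has 1 to 20 rows; each row is the pose to reach, as a shift and turn from the pose commanded when the call began, along the tool's axes at that moment; what a row does not reach only later rows make up. A row lasts 1/12 s, in which the tool goes at most 41.7 mm and 7.16 degrees, less where a joint would pass 70% of its speed; a pose out of reach is approached as far as the arm can. A call with a gripper value outside its range is refused whole. The fingers move at their own pace and stop on an object; "newtons" is the grip in N (left out, the last holds). Time passes only in rows, so rows that repeat a pose let the fingers close. It gives the time, the measured TCP pose, the force, the opening and the grip force at its end, in the units of the state.
- readout.observe(): the state, without advancing time (a new reading comes with each control period).
- cams.get_image(name): name is "side" or "top"; returns the picture (420x560x3 uint8, blue, green, red); there is no depth.
- cams.camera_info(name): a dict with "camera_matrix" (3x3 intrinsics, pixels), "R" (3x3) and "t" (3): a world point X has camera coordinates R X + t. Camera axes: x right, y down, z forward; pixel columns grow to the right and rows downward; lengths in m; the calibration is good to about 2 mm. A picture is of the moment at which its call begins. camera_info takes no time and is no camera call.
- job.sign_off(): hands the job in; it is judged then, once.
The state is a dict: "clock": time; "joints": joint angles; "dq": joint speeds; "joint_efforts": joint torques, N m; "position": TCP position; "ee_rot": TCP orientation; "force": force on the tool from outside, world axes, zero at the start; "ft_torque": the same for the moment, N m; "width": opening from 0.0 (shut) to 1.0 (fully open); "gripper_force": force on a finger pad.
Only numpy, scipy, OpenCV 4.12 (cv2) and the standard library are available. Lean on these libraries where they do the work, as an engineer would, in place of code of your own. Each camera call takes 0.05 s, during which the arm holds its last target. There are 200 camera calls.

### The job

Take the tent-shaped guard off the specimen stage by its fin and hang it astride the bar of the rail, let go. Then take the dial gauge from its holder block and hold it square to the tilted specimen with the plunger tip inside the ring mark (not on the cross), pressing gently until the plunger is about half way in. Finish while still holding it there, steady, and leave everything else on the bench where it is.

Things in the scene. Friction and masses are not known exactly. Their poses are not given: they have to be found in the camera images.
- guard: tent-shaped guard of 3 mm bare aluminium sheet (inverted V, sides 30 degrees from vertical), 0.16 kg, standing over the specimen on the stage's base plate. Origin: centre at foot level; x along the ridge (70 mm long, ends open), z up; feet at y = +-59 mm. Grey grip fin on the ridge: 10 mm thick (y), 40 mm long (x), from 106 to 140 mm above the origin
- guard_apex (a point): on the guard: middle of the ridge, inside apex of the V, 100 mm above the guard's feet; axes as the guard's. The 60 degree V settles on a bar by itself
- rail: steel rail on two posts, fixed; origin on the bench below the middle of the bar; y along the bar, z up
- rail_mid (a point): middle of the bar's axis, 140 mm above the bench; bar 12 mm diameter, 200 mm long between posts; y along the bar. With the guard hanging on it, the guard's inside apex is 12 mm above this point and its feet are 52 mm above the bench
- stage: specimen stage, fixed; aluminium base plate 120 x 150 x 10 mm (origin at the middle of its underside) with a post that carries a tilted rectangular specimen coupon (52 x 36 mm, grey, on a 56 x 40 mm carrier whose middle is about 48 mm above the bench)
- spot (a point): centre of the ring mark (circle 14 mm diameter) on the coupon's surface, in its half nearer the robot; a cross mark in the other half is not wanted. z is the coupon's outward normal, leaning 5 to 17 degrees from vertical to the stage's -x side; stiff pivot, does not give under a light push. Under the guard at the start
- gauge: hand-held spring gauge, upright in a holder block, 0.23 kg. Origin at the tip of its extended plunger, z up along the gauge. Nose 16 mm diameter from 12 to 52 mm; grey grip 30 mm (x) by 26 mm (y) from 52 to 150 mm above the origin; round dial 30 mm diameter on the -x face at 60 to 90 mm, 22 mm from the axis. In the block its origin is 8 mm above the bench; lift 55 mm to free it
- gauge_tip (a point): end of the gauge's plunger (7 mm diameter); moves with the plunger
- plunger (a joint): how far the plunger is pushed into the nose: 0 extended to 0.010 m fully in; spring, about 0.6 N to start and 0.4 N per mm, so half way in is 2.6 N
- gauge_block: grey plastic holder block, 60 x 60 x 60 mm, fixed, with a 20 mm hole in which the gauge stands; origin at the middle of its underside
- punch_block: identical holder block with the punch in it, fixed; origin at the middle of its underside
- punch: plain round steel punch, 115 mm tall (upper part 26 mm diameter, no dial), standing in the other holder block; bystander; origin at the centre of its underside
- weight: steel knobbed laboratory weight, 48 mm diameter, 58 mm tall; bystander; origin at the centre of its underside
- spool: white plastic ring lying flat, 70 mm outside diameter, 25 mm tall; bystander; origin at the centre of its underside
- bottle: white plastic bottle, 54 mm diameter, 130 mm tall; bystander; origin at the centre of its underside
- dish: shallow steel dish, 84 mm diameter, 18 mm tall; bystander; origin at the centre of its underside
- brush: hand brush lying flat, 150 mm long; bystander; origin at the centre of its length, on its underside

How it is judged:
By the outcome, as a careful person would: the job done as asked, in the order asked, and still so for the second after the job is handed in, while the arm keeps its last pose, push and grip.
It also fails if it takes over 50 s, if anything falls off the work surface, if the arm or the gripper's body presses on something with over 40 N, if the wrist force passes 120 N, or if a joint passes its speed limit or range.

## Working session

There is one attempt and no reset: what is moved stays moved. The work goes in short steps, Python scripts to look and compute and a tool call to move; the robot and the scene stay as the last step left them, time stands still between calls to the robot, and variables do not carry over. Pictures are saved under pics/ and viewed, at most 10 in all, crops included, and the job is handed in when it is done.

Besides the shell and the picture viewer there is one more tool, called after "Call:" by a JSON object that holds its "api" and its "payload". drive_tool: Moves the arm, as the interface text tells. Its arguments: {"type":"object","properties":{"commands":{"type":"array"},"newtons":{"type":"number"}},"required":["commands"]}

```bash
mkdir -p pics; ls
python3 - <<'E'
from cell import readout, cams, job
import cv2, numpy as np
np.set_printoptions(precision=4,suppress=True)
print(readout.observe())
for n in("side","top"):
    c=cams.camera_info(n); print(n,c["camera_matrix"],c["R"],c["t"], -np.array(c["R"]).T@np.array(c["t"]))
    cv2.imwrite(f"pics/{n}0.png",cams.get_image(n))
E
```

```text
pics
{'clock': 0.0, 'joints': array([ 1.0444,  0.4352,  0.0249,  1.5741, -0.0116,  1.134 , -0.0751]), 'dq': array([-0.0014, -0.0002, -0.0007, -0.0002,  0.0019,  0.0003, -0.0019]), 'joint_efforts': array([ -0.0013, -66.7846,   0.9845, -31.4457,  -0.0605,   0.043 ,
         0.0002]), 'position': array([ 0.2567, -0.5692,  0.1945]), 'ee_rot': array([-3.0699, -0.6603,  0.0007]), 'force': array([0.0877, 0.5464, 0.0476]), 'ft_torque': array([0.0059, 0.0162, 0.0126]), 'gripper_force': 0.0, 'width': 1.0006617507802793}
side [[398.367    0.     279.6345]
 [  0.     398.367  207.2443]
 [  0.       0.       1.    ]] [[ 0.9494 -0.3137  0.0123]
 [-0.2188 -0.6894 -0.6905]
 [ 0.2251  0.6529 -0.7232]] [-0.5559  0.2284  0.9728] [ 0.3588 -0.6521  0.8682]
top [[405.5316   0.     272.911 ]
 [  0.     405.5316 210.7772]
 [  0.       0.       1.    ]] [[ 0.0097 -1.     -0.0021]
 [-0.9954 -0.0095 -0.0952]
 [ 0.0952  0.003  -0.9955]] [0.0383 0.595  0.9347] [0.5029 0.0411 0.9872]
```

View pics/side0.png

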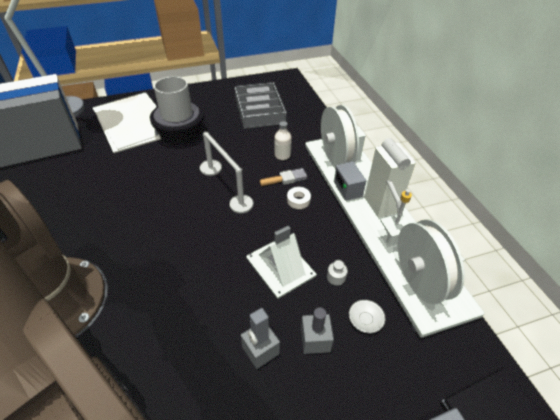

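View pics/top0.png

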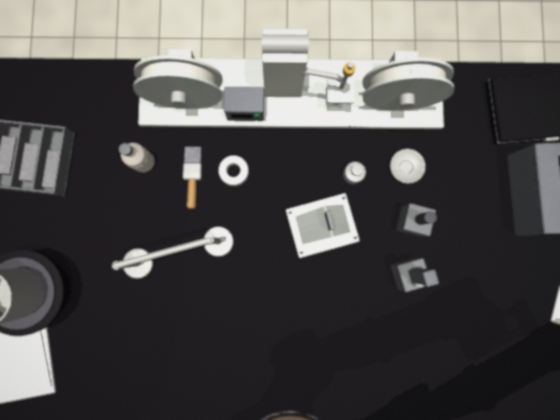

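The side view shows the guard on its stage at about (285,260), the gauge in the nearer block at (260,335) and the punch at (318,330). The rail's bar runs from (207,137) to (240,175). The top view shows the stage at (322,225), the gauge block at (415,275) with its dial on the left, the punch at (418,220) and the rail from (118,265) to (222,240). I'll enlarge both to get corner positions.

```bash
cat > h.py <<'E'
from cell import readout, cams, job
import cv2, numpy as np
from scipy.spatial.transform import Rotation as Ro
np.set_printoptions(precision=4,suppress=True)
C={n:cams.camera_info(n) for n in("side","top")}
def ray(n,p):
    c=C[n];R=np.array(c["R"]);K=np.array(c["camera_matrix"])
    d=R.T@np.linalg.solve(K,[p[0],p[1],1.]); return -R.T@np.array(c["t"]),d/np.linalg.norm(d)
def onz(n,p,z):
    o,d=ray(n,p); return o+d*(z-o[2])/d[2]
def tri(ps,pt):
    o1,d1=ray("side",ps);o2,d2=ray("top",pt)
    s=np.linalg.lstsq(np.c_[d1,-d2],o2-o1,rcond=None)[0]
    a,b=o1+s[0]*d1,o2+s[1]*d2; return (a+b)/2,np.linalg.norm(a-b)
def pix(n,X):
    c=C[n];v=np.array(c["camera_matrix"])@(np.array(c["R"])@X+np.array(c["t"])); return v[:2]/v[2]
def crop(im,x,y,w,h,s): # adds a grid label
    o=cv2.resize(im[y:y+h,x:x+w],None,fx=s,fy=s,interpolation=cv2.INTER_CUBIC)
    for k in range((x+9)//10*10,x+w,10): cv2.line(o,((k-x)*s,0),((k-x)*s,8 if k%50 else 20),(0,255,255),1)
    for k in range((y+9)//10*10,y+h,10): cv2.line(o,(0,(k-y)*s),(8 if k%50 else 20,(k-y)*s),(0,255,255),1)
    return o
E
python3 - <<'E'
from h import *
s=cv2.imread("pics/side0.png");t=cv2.imread("pics/top0.png")
cv2.imwrite("pics/c1.png",np.hstack([crop(s,235,215,100,150,4),crop(t,280,185,100,150,4)]))
E
```

```text
(no output)
```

View pics/c1.png

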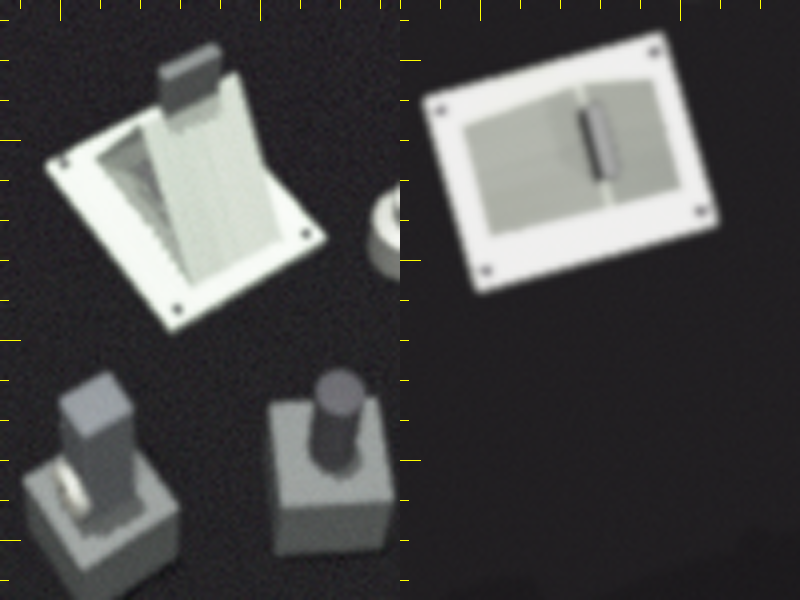

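Side crop: the plate's corners are at (45,165), (172,332) and (328,238), with the fin at (160–220, 45–110). Top crop: the plate's corners are at (22,100), (265,32), (320,226) and (78,292) in the right panel, and the fin's top runs about from (600,100) to (615,178). Next I'll look at the gauge and rail crops.

Run:
```python
from h import *
s=cv2.imread("pics/side0.png");t=cv2.imread("pics/top0.png")
g=lambda a:np.clip(a.astype(float)*1.6,0,255).astype(np.uint8)
A=np.vstack([crop(g(t),385,250,60,50,5),crop(t,105,220,60,70,5)])
B=np.vstack([crop(g(s),235,300,60,65,4),crop(t,165,220,60,70,5)[:, :240]])
D=crop(s,195,125,65,100,4)
H=600
pad=lambda a:cv2.copyMakeBorder(a[:H],0,max(0,H-a.shape[0]),0,4,cv2.BORDER_CONSTANT,value=(0,0,255))
cv2.imwrite("pics/c2.png",np.hstack([pad(A)[:, :300],pad(B),pad(D)[:, :250]]))
for n,P,o in(("side",[(45,165),(172,332),(328,238)],(235,215)),("top",[(22,100),(265,32),(320,226),(78,292)],(280,185))):
    Q=np.array([onz(n,(o[0]+p[0]/4,o[1]+p[1]/4),.01) for p in P]);print(n,Q,np.linalg.norm(np.diff(Q,axis=0),axis=1))
    if n=="top":
        e=(Q[1]+Q[2]-Q[0]-Q[3]);print("mid",Q.mean(0),np.degrees(np.arctan2(e[1],e[0])))
    else: print("mid",(Q[0]+Q[2])/2)
# fin
f=lambda p:(235+p[0]/4,215+p[1]/4)
q=lambda p:(280+(p[0]-400)/4,185+p[1]/4)
print("fin top",[onz("top",q(p),.15) for p in((600,100),(615,180))],[onz("side",f(p),.15) for p in((160,72),(220,48))])
```

```text
side [[ 0.4846 -0.0217  0.01  ]
 [ 0.5258 -0.1676  0.01  ]
 [ 0.6425 -0.1332  0.01  ]] [0.1516 0.1216]
mid [ 0.5635 -0.0774  0.01  ]
top [[ 0.5985  0.0136  0.01  ]
 [ 0.6414 -0.1337  0.01  ]
 [ 0.5242 -0.1659  0.01  ]
 [ 0.4834 -0.0207  0.01  ]] [0.1534 0.1216 0.1508]
mid [ 0.5619 -0.0767  0.01  ] -74.0283937954522
fin top [array([ 0.5857, -0.0747,  0.15  ]), array([ 0.5443, -0.0823,  0.15  ])] [array([ 0.5457, -0.0798,  0.15  ]), array([ 0.5854, -0.0729,  0.15  ])]
```

View pics/c2.png

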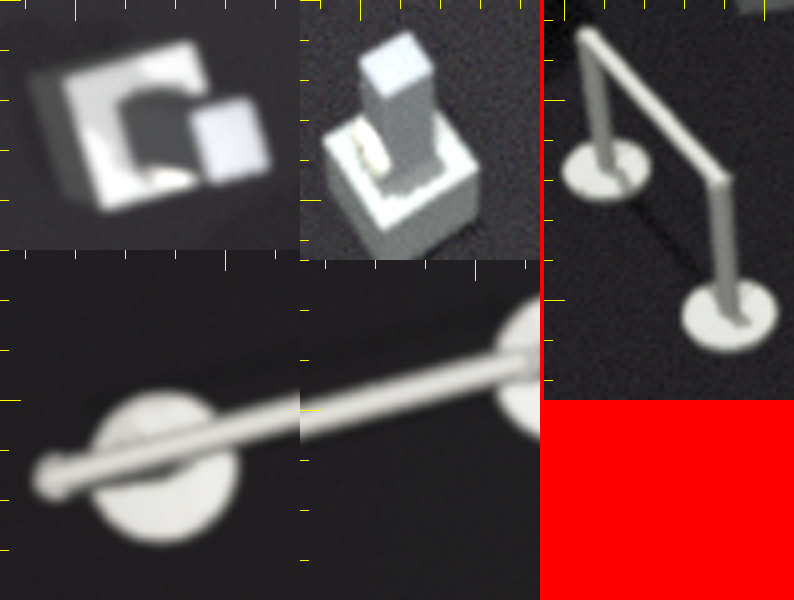

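Top crop: the gauge's top face has corners (190,112), (250,97), (270,165) and (213,184), and the block is at left with corners (65,80), (190,42) and (103,210). Side crop: the gauge's top face is at (359,65), (406,32), (434,66) and (386,96), the dial is on the left face at (370,145), and the bar runs from (587,35) to (722,180).

Run:
```python
from h import *
q=lambda p:(385+p[0]/5,250+p[1]/5)
f=lambda p:(235+p[0]/4,300+p[1]/4)
for n,P,g in(("top",[(190,112),(250,97),(270,165),(213,184)],q),("side",[(59,65),(106,32),(134,66),(86,96)],f)):
    Q=np.array([onz(n,g(p),.158) for p in P]);d=np.diff(np.r_[Q,Q[:1]],axis=0);print(n,"gauge top",Q.mean(0),np.linalg.norm(d,axis=1),np.degrees(np.arctan2(d[:,1],d[:,0])))
print("block top z .06",[onz("top",q(p),.06) for p in((65,80),(190,42),(103,210))],[onz("side",f(p),.06) for p in((25,140),(85,228),(178,168))])
print("dial side", onz("side",f((72,143)),.083), "top", onz("top",q((170,180)),.083))
b=lambda p:(195+p[0]/4,125+p[1]/4)
for n,P in(("side",[b((43,35)),b((178,180))]),("top",[(116,265),(222,240)])):
    Q=np.array([onz(n,p,.14) for p in P]);d=Q[0]-Q[1];print(n,"bar",Q,Q.mean(0),np.linalg.norm(d),np.degrees(np.arctan2(d[1],d[0])))
print("discs",[onz("side",b(p),.006) for p in((63,170),(186,315))],onz("top",(137.6,263.4),.006),onz("top",(217.5,241),.006))
# bar edges in top: bar axis from mask inside between discs
t=cv2.imread("pics/top0.png",0);A=[]
for x in range(158,198,4):
    c=t[235:270,x].astype(float);w=np.clip(c-60,0,None);A.append(onz("top",(x,235+(w*np.arange(35)).sum()/w.sum()),.14))
A=np.array(A);k=np.polyfit(A[:,1],A[:,0],1);print("bar top fit x=",k,np.degrees(np.arctan(k[0])))
```

```text
top gauge top [ 0.449  -0.2774  0.158 ] [0.0252 0.0281 0.0245 0.0299] [ -75.6373 -164.9438  108.5893   16.5812]
side gauge top [ 0.4493 -0.278   0.158 ] [0.0288 0.0233 0.0278 0.0213] [  20.6917  -70.5199 -163.2588  112.0924]
block top z .06 [array([ 0.4686, -0.2407,  0.06  ]), array([ 0.4862, -0.2978,  0.06  ]), array([ 0.4107, -0.2567,  0.06  ])] [array([ 0.413 , -0.2573,  0.06  ]), array([ 0.4304, -0.3134,  0.06  ]), array([ 0.4861, -0.2975,  0.06  ])]
dial side [ 0.4343 -0.2777  0.083 ] top [ 0.4262 -0.279   0.083 ]
side bar [[0.4676 0.3685 0.14  ]
 [0.5242 0.1744 0.14  ]] [0.4959 0.2714 0.14  ] 0.2021915000187784 106.25592284288314
top bar [[0.4678 0.3679 0.14  ]
 [0.5217 0.1492 0.14  ]] [0.4948 0.2586 0.14  ] 0.22527125902480882 103.82920736723716
discs [array([0.4675, 0.367 , 0.006 ]), array([0.5222, 0.1749, 0.006 ])] [0.4666 0.3679 0.006 ] [0.5221 0.1771 0.006 ]
bar top fit x= [-0.2829  0.5721] -15.793574318140832
```

```bash
cat >> h.py <<'E'
def down(yaw_y): # tool pointing down, tool y at world heading yaw_y (deg)
    a=np.radians(yaw_y);y=np.array([np.cos(a),np.sin(a),0]);z=np.array([0,0,-1.]);return np.c_[np.cross(y,z),y,z]
def go(pos,Rt):
    s=readout.observe();R=Ro.from_rotvec(s["ee_rot"]).as_matrix()
    print("turn",Ro.from_matrix(R.T@Rt).as_rotvec(),"shift cm",100*R.T@(np.array(pos)-s["position"]))
E
python3 -c "
from h import *
go((.5653,-.0775,.24),down(-80))"
```

```text
turn [-0.0014  0.0003  0.2492] shift cm [ 48.3461 -32.1513  -4.5017]
```

Call:
{"api": "drive_tool", "payload": {"commands": [[[0,0,0],[0,0,-4.5],1],[[0,0,0.25],[48.35,-32.15,-4.5],0],[[0,0,0.25],[48.35,-32.15,-4.5],0],[[0,0,0.25],[48.35,-32.15,-4.5],0],[[0,0,0.25],[48.35,-32.15,-4.5],0],[[0,0,0.25],[48.35,-32.15,-4.5],0],[[0,0,0.25],[48.35,-32.15,-4.5],0],[[0,0,0.25],[48.35,-32.15,-4.5],0],[[0,0,0.25],[48.35,-32.15,-4.5],0],[[0,0,0.25],[48.35,-32.15,-4.5],0],[[0,0,0.25],[48.35,-32.15,-4.5],0],[[0,0,0.25],[48.35,-32.15,-4.5],0],[[0,0,0.25],[48.35,-32.15,-4.5],0],[[0,0,0.25],[48.35,-32.15,-4.5],0],[[0,0,0.25],[48.35,-32.15,-4.5],0],[[0,0,0.25],[48.35,-32.15,-4.5],0],[[0,0,0.25],[48.35,-32.15,-4.5],0],[[0,0,0.25],[48.35,-32.15,-4.5],0]]}}

```text
clock: 1.6
position: [0.5651, -0.0783, 0.2398]
ee_rot: [3.129, 0.273, -0.002]
force: [-0.7, -0.4, -0.4]
width: 0.497
gripper_force: 0.0
```

Call:
{"api": "drive_tool", "payload": {"commands": [[[0,0,0],[0,-0.1,5],0],[[0,0,0],[0,-0.1,8],0],[[0,0,0],[0,-0.1,10],0],[[0,0,0],[0,-0.1,11.7],0],[[0,0,0],[0,-0.1,11.7],0],[[0,0,0],[0,-0.1,11.7],0]], "newtons": 30}}

```text
clock: 2.1
position: [0.5644, -0.0785, 0.123]
ee_rot: [3.13, 0.269, -0.003]
force: [-1.1, 0.6, -1.1]
width: 0.502
gripper_force: 0.0
```

Run:
```python
from h import *
s=cams.get_image("side");t=cams.get_image("top")
cv2.imwrite("pics/c3.png",np.hstack([crop(s,240,205,100,100,4),crop(t,275,180,100,100,4)]))
```

```text
(no output)
```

View pics/c3.png

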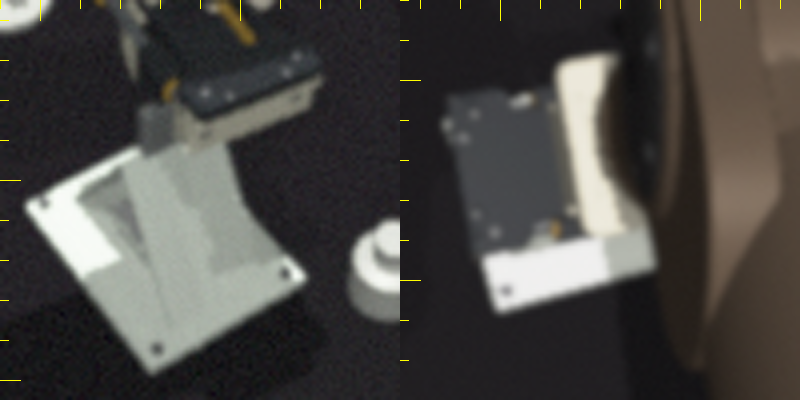

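The fin sits at (155,127) in the side crop beside the fingers, with nothing touched yet. I'll close on it.

Call:
{"api": "drive_tool", "payload": {"commands": [[[0,0,0],[0,0,0],-1],[[0,0,0],[0,0,0],-1],[[0,0,0],[0,0,0],-1],[[0,0,0],[0,0,0],-1],[[0,0,0],[0,0,0],-1],[[0,0,0],[0,0,0],-1],[[0,0,0],[0,0,0],-1],[[0,0,0],[0,0,0],-1]], "newtons": 30}}

```text
clock: 2.87
position: [0.5654, -0.0769, 0.1233]
ee_rot: [3.13, 0.273, -0.0]
force: [0.5, 1.1, 0.5]
width: 0.007
gripper_force: 0.0
```

Run:
```python
from h import *
print(readout.observe())
s=cams.get_image("side");t=cams.get_image("top")
cv2.imwrite("pics/c4.png",np.hstack([crop(s,250,205,80,100,5),crop(t,275,180,80,100,5)]))
```

```text
{'clock': 2.8667, 'joints': array([ 0.1808,  0.428 , -0.1904,  1.7849,  0.0976,  0.9378, -1.4477]), 'dq': array([-0.0002,  0.0024, -0.0003,  0.0005,  0.0007, -0.0019, -0.    ]), 'joint_efforts': array([  0.0006, -62.5192,  -2.0646, -27.9943,  -0.024 ,  -0.0727,
         0.0001]), 'position': array([ 0.5654, -0.0769,  0.1233]), 'ee_rot': array([ 3.1297,  0.2726, -0.    ]), 'force': array([0.5007, 1.0563, 0.457 ]), 'ft_torque': array([0.0047, 0.0319, 0.0075]), 'gripper_force': 0.0, 'width': 0.007299903080250723}
```

View pics/c4.png

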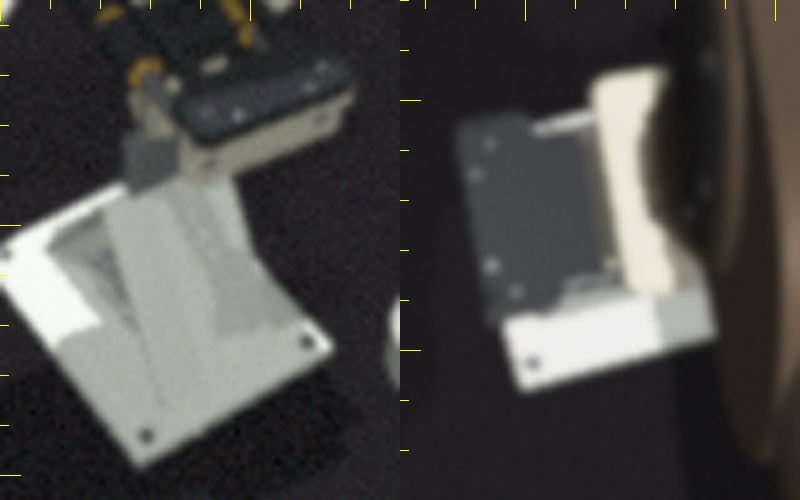

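Run:
```python
from h import *
for n,X in(("tcp",(.5654,-.0769,.123)),("grasp",(.5654,-.0769,.142)),("body",(.5654,-.0769,.189)),("fin near",(.5457,-.0798,.15)),("fin far",(.585,-.073,.15)),("fin near bot",(.5457,-.0798,.116)),("fin far bot",(.585,-.073,.116))):
    print(n,[(p,) for p in (pix("side",np.array(X)),pix("top",np.array(X)))], "c4 side",(pix("side",np.array(X))-[250,205])*5)
```

```text
tcp [(array([282.3537, 237.4207]),), (array([329.3037, 220.6947]),)] c4 side [161.7683 162.1036]
grasp [(array([282.4915, 232.3408]),), (array([330.5441, 220.0503]),)] c4 side [162.4577 136.7039]
body [(array([282.8504, 219.1178]),), (array([333.8643, 218.3253]),)] c4 side [164.2522  70.589 ]
fin near [(array([274.9898, 233.0008]),), (array([332.5259, 229.304 ]),)] c4 side [124.949  140.0038]
fin far [(array([289.8323, 227.0584]),), (array([329.1645, 210.3226]),)] c4 side [199.1614 110.2922]
fin near bot [(array([274.9349, 242.0863]),), (array([330.2422, 230.0908]),)] c4 side [124.6747 185.4313]
fin far bot [(array([289.4031, 236.17  ]),), (array([327.0207, 211.8405]),)] c4 side [197.0154 155.8502]
```

Run:
```python
from h import *
a=cv2.imread("pics/c3.png")[:, :400];b=cv2.imread("pics/c4.png")[:, :400]
a=cv2.resize(a,(800,800));b=cv2.resize(b,(640,800)) # both 8x
a=a[0:400,(262-240)*8:(312-240)*8];b=b[0:400,(262-250)*8:(312-250)*8]
o=np.hstack([a,b]);o=(255*(o/255.)**.55).astype(np.uint8)
cv2.imwrite("pics/c5.png",o)
```

```text
(no output)
```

View pics/c5.png

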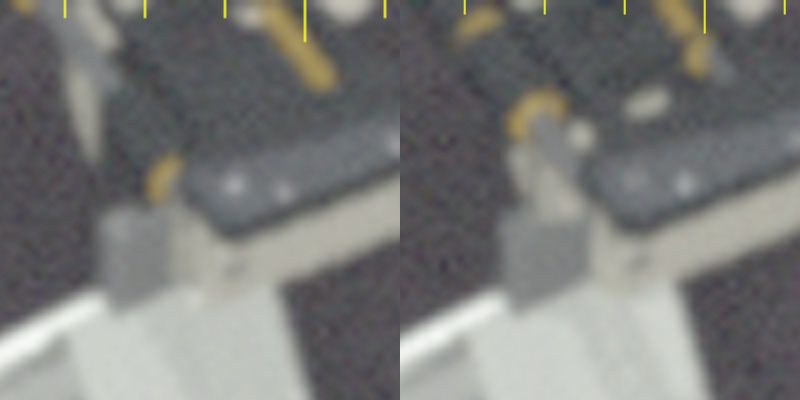

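Run:
```python
from h import *
T=np.array([.5644,-.0785,.123]);y=np.array([-.17,.985,0])
for o in(.023,.032,.042,-.023,-.032,-.042):
    for z in(0,.03):print(o,z,(pix("side",T+o*y+[0,0,z])-[262,205])*8)
print("closed tip",[onz("side",(280.1,231.9),z) for z in(.12,.15,.155)])
print("closed TCP",[(pix("side",np.array([.5654,-.0769,z]))-[262,205])*8+[400,0] for z in (.123,.14,.15,.16,.18)])
```

```text
0.023 0 [125.6676 212.2318]
0.023 0.03 [126.5537 147.3057]
0.032 0 [111.9726 192.3463]
0.032 0.03 [112.5433 127.3387]
0.042 0 [ 96.9335 170.5091]
0.042 0.03 [ 97.1619 105.4179]
-0.023 0 [198.1262 317.4435]
-0.023 0.03 [200.7403 253.0329]
-0.032 0 [212.8045 338.7567]
-0.032 0.03 [215.7807 274.4677]
-0.042 0 [229.3142 362.7292]
-0.042 0.03 [232.7027 298.5841]
closed tip [array([ 0.5665, -0.0564,  0.12  ]), array([ 0.5582, -0.0802,  0.15  ]), array([ 0.5568, -0.0842,  0.155 ])]
closed TCP [array([562.8292, 259.3658]), array([563.8147, 223.0596]), array([564.4064, 201.26  ]), array([565.0073, 179.1229]), array([566.2373, 133.8042])]
```

In the closed view, both fingertips end on top of the fin at about (545,215) and the fin hasn't moved. The fingers closed above it, so the tips sit higher than I took them to be. I'll lift, open, and come down 2 cm lower than before; the sides of the tent still clear the fingers there. Then I'll close gently.

Call:
{"api": "drive_tool", "payload": {"commands": [[[0,0,0],[0,0,-3],-1],[[0,0,0],[0,0,-3],0],[[0,0,0],[0,0,-3],0],[[0,0,0],[0,0,-3],0],[[0,0,0],[0,0,-3],0],[[0,0,0],[0,0,-3],0],[[0,0,0],[0,0,0],0],[[0,0,0],[0,0,1],0],[[0,0,0],[0,0,1.5],0],[[0,0,0],[0,0,2],0],[[0,0,0],[0,0,2],-1],[[0,0,0],[0,0,2],-1],[[0,0,0],[0,0,2],-1],[[0,0,0],[0,0,2],-1],[[0,0,0],[0,0,2],-1],[[0,0,0],[0,0,2],-1]], "newtons": 5}}

```text
clock: 4.3
position: [0.5657, -0.0767, 0.1038]
ee_rot: [-3.13, -0.273, -0.001]
force: [0.9, 0.9, -1.4]
width: 0.118
gripper_force: 4.6
```

Call:
{"api": "drive_tool", "payload": {"commands": [[[0,0,0],[0,0,0],-0.3],[[0,0,0],[0,0,0],-0.3],[[0,0,0],[0,0,0],-0.3],[[0,0,0],[0,0,0.5],-0.3],[[0,0,0],[0,0,1],-0.3],[[0,0,0],[0,0,1],-1],[[0,0,0],[0,0,1],-1],[[0,0,0],[0,0,1],-1],[[0,0,0],[0,0,1],-1],[[0,0,0],[0,0,1],-1],[[0,0,0],[0,0,1],-1]], "newtons": 35}}

```text
clock: 5.22
position: [0.5654, -0.0769, 0.0933]
ee_rot: [3.13, 0.273, 0.0]
force: [-0.2, -0.3, -1.4]
width: 0.106
gripper_force: 34.9
```

Call:
{"api": "drive_tool", "payload": {"commands": [[[0,0,0],[0,0,-1],-1],[[0,0,0],[0,0,-3],-1],[[0,0,0],[0,0,-7],-1],[[0,0,0],[0,0,-11],-1],[[0,0,0],[0,0,-15],-1],[[0,0,0],[0,0,-17],-1],[[0,0,0],[0,0,-17],-1],[[0,0,0],[0,0,-17],-1]]}}

```text
clock: 5.88
position: [0.5659, -0.0769, 0.2651]
ee_rot: [3.129, 0.272, 0.005]
force: [-0.5, 0.7, -2.4]
width: 0.104
gripper_force: 34.9
```

```bash
python3 -c "
from h import *
s=readout.observe();print(s['force'],s['width'],s['joints'])
go((.495,.2715,s['position'][2]),down(16))"
```

```text
[-0.4917  0.6795 -2.4328] 0.10446946988444203 [ 0.187   0.3078 -0.1944  1.5918  0.0622  1.245  -1.4153]
turn [ 0.0031 -0.0014 -1.6764] shift cm [ -0.9634 -35.5419  -0.0343]
```

Call:
{"api": "drive_tool", "payload": {"commands": [[[0,0,-0.12],[0,-2.5,0],-1],[[0,0,-0.24],[-0.1,-5,0],-1],[[0,0,-0.36],[-0.2,-7.5,0],-1],[[0,0,-0.48],[-0.3,-10,0],-1],[[0,0,-0.6],[-0.3,-12.7,0],-1],[[0,0,-0.72],[-0.4,-15.2,0],-1],[[0,0,-0.84],[-0.5,-17.8,0],-1],[[0,0,-0.96],[-0.6,-20.3,0],-1],[[0,0,-1.08],[-0.6,-22.9,0],-1],[[0,0,-1.2],[-0.7,-25.4,0],-1],[[0,0,-1.32],[-0.8,-28,0],-1],[[0,0,-1.44],[-0.9,-30.5,0],-1],[[0,0,-1.56],[-1,-33,0],-1],[[0,0,-1.676],[-1,-35.5,0],-1],[[0,0,-1.676],[-1,-35.5,0],-1],[[0,0,-1.676],[-1,-35.5,0],-1],[[0,0,-1.676],[-1,-35.5,0],-1],[[0,0,-1.676],[-1,-35.5,0],-1],[[0,0,-1.676],[-1,-35.5,0],-1]]}}

```text
clock: 7.47
position: [0.4945, 0.2697, 0.2629]
ee_rot: [1.894, 2.506, -0.002]
force: [-1.0, 0.4, -1.8]
width: 0.108
gripper_force: 34.9
```

Run:
```python
from h import *
s=cams.get_image("side");t=cams.get_image("top")
cv2.imwrite("pics/side1.png",s);cv2.imwrite("pics/top1.png",t)
st=readout.observe();print(st["position"],st["ee_rot"])
a=crop(s,190,110,70,100,5)[:500];b=crop(s,240,215,80,100,4);c=crop(t,280,185,80,62,3)
bb=np.zeros((500,450,3),np.uint8);bb[:400,:320]=b
cc=crop(t,285,190,75,65,4);o=np.zeros((600,800,3),np.uint8)
o[:500,:350]=a; x=cv2.resize(s[230:300,245:320],None,fx=4,fy=4,interpolation=cv2.INTER_CUBIC);y=cv2.resize(t[190:260,285:360],None,fx=4,fy=4,interpolation=cv2.INTER_CUBIC)
o[:280,360:660]=x;o[300:580,360:660]=y
cv2.imwrite("pics/c6.png",o)
```

```text
[0.4944 0.2701 0.2632] [ 1.8932  2.5068 -0.0007]
```

View pics/c6.png

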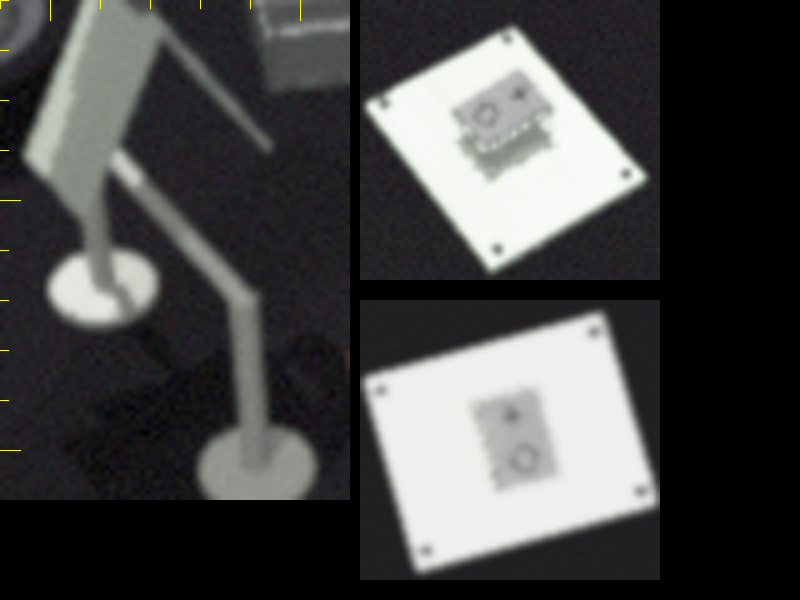

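The guard hangs level in the fingers above the bar: its near foot edge runs (23,155)–(80,220) in the left panel, with the bar below it. The coupon shows the ring at (486,115) and the cross at (519,94) in the side panel, and at (524,459) and (512,414) in the top panel.

Run:
```python
from h import *
n=np.array([.961,.276,0]);u=np.array([-.276,.961,0]);T=np.array([.4944,.2701,.18])
for a,b in((-.059,.035),(-.059,-.035),(.059,-.035)): print("foot",pix("side",T+a*n+b*u))
print("seen (194.6,141),(206,154),(244.4,140)")
# subpixel dark blobs on the coupon
s=cv2.imread("pics/side1.png",0);t=cv2.imread("pics/top1.png",0)
def cen(im,p,r):
    x0,y0=int(round(p[0]))-r,int(round(p[1]))-r;w=im[y0:y0+2*r+1,x0:x0+2*r+1].astype(float);w=np.clip(np.median(w)-3-w,0,None)
    yy,xx=np.mgrid[0:2*r+1,0:2*r+1];return (x0+(w*xx).sum()/w.sum(),y0+(w*yy).sum()/w.sum())
P={}
for k,ps,pt,r in(("ring",(276.5,258.75),(326,229.75),4),("cross",(284.75,253.5),(323,218.5),2)):
    a,b=cen(s,ps,r),cen(t,pt,r);P[k]=tri(a,b);print(k,a,b,P[k], "by eye",tri(ps,pt))
d=P["cross"][0]-P["ring"][0];print(d,np.linalg.norm(d),"slope",np.degrees(np.arctan2(d[2],np.hypot(*d[:2]))),"yaw",np.degrees(np.arctan2(d[1],d[0])))
m=lambda im,lo,hi:cv2.inRange(im,lo,hi)
print(s[245:280,262:295:2]); print(t[210:242,310:337:2])
```

```text
foot [195.6809 140.8772]
foot [207.0792 153.907 ]
foot [244.309 139.502]
seen (194.6,141),(206,154),(244.4,140)
ring (np.float64(276.0220588235294), np.float64(257.87254901960785)) (np.float64(325.60648148148147), np.float64(228.98611111111111)) (array([ 0.5505, -0.0782,  0.0487]), np.float64(0.0020614566954281987)) by eye (array([ 0.55  , -0.0796,  0.0467]), np.float64(0.00039931932940725606))
cross (np.float64(284.4075342465753), np.float64(253.01712328767124)) (np.float64(322.5103448275862), np.float64(218.41379310344828)) (array([ 0.5751, -0.071 ,  0.0499]), np.float64(0.0015506450605646594)) by eye (array([ 0.5752, -0.0723,  0.0493]), np.float64(0.0009084570477375613))
[0.0246 0.0072 0.0012] 0.02568521486976997 slope 2.771656553126012 yaw 16.3303159048967
[[ 40  88 168 231 245 246 246 247 247 246 245 245 247 246 202  73  36]
 [ 85 169 233 245 247 247 246 246 246 246 244 238 244 247 238 130  38]
 [165 231 245 246 247 247 245 246 246 246 234 214 237 247 246 200  65]
 [229 245 246 247 247 247 246 245 245 240 210 188 218 244 247 237 118]
 [242 245 245 247 247 247 246 246 240 223 189
[... 3345 characters left out ...]
8 237 221 191 177 156 158 178 159 175 183 216 237]
 [239 239 238 228 195 177 163 151 168 159 178 182 214 236]
 [239 239 238 231 187 177 173 155 157 160 180 185 213 235]
 [239 239 238 230 180 178 181 170 165 171 184 193 216 234]
 [239 239 238 231 188 180 183 182 180 186 199 213 224 236]
 [239 239 238 235 206 180 188 194 198 209 219 229 233 238]
 [239 239 239 237 214 186 200 217 221 228 231 237 237 238]
 [239 239 239 238 219 207 218 230 233 236 237 238 238 239]
 [239 239 239 238 230 227 230 236 238 238 238 239 238 239]
 [239 239 238 238 237 236 237 238 238 239 239 239 239 238]
 [239 239 239 239 239 238 239 239 239 239 239 239 239 239]
 [239 239 239 239 239 239 239 239 239 239 239 238 239 239]]
```

Call:
{"api": "drive_tool", "payload": {"commands": [[[0,0,0],[0,0.1,3],-1],[[0,0,0],[0,0.1,6],-1],[[0,0,0],[0,0.1,9],-1],[[0,0,0],[0,0.1,11],-1],[[0,0,0],[0,0.1,11.8],-1],[[0,0,0],[0,0.1,12.2],-1],[[0,0,0],[0,0.1,12.4],-1],[[0,0,0],[0,0.1,12.4],-1]]}}

```text
clock: 8.23
position: [0.4958, 0.2717, 0.1402]
ee_rot: [1.891, 2.508, 0.002]
force: [-0.2, 0.0, -2.1]
width: 0.106
gripper_force: 34.9
```

Call:
{"api": "drive_tool", "payload": {"commands": [[[0,0,0],[0,0,0.2],-1],[[0,0,0],[0,0,0.4],-1],[[0,0,0],[0,0,0.5],-1],[[0,0,0],[0,0,0.5],-1]]}}

```text
clock: 8.57
position: [0.4959, 0.2718, 0.1354]
ee_rot: [1.891, 2.508, 0.003]
force: [0.2, -0.7, 3.8]
width: 0.105
gripper_force: 35.0
```

Wrist force changed sign at 0.1354, against 0.1353 predicted, so the guard is seated on the bar. I'll release it and rise.

Call:
{"api": "drive_tool", "payload": {"commands": [[[0,0,0],[0,0,0],-0.4],[[0,0,0],[0,0,0],-0.2],[[0,0,0],[0,0,0],-0.2],[[0,0,0],[0,0,0],-0.2],[[0,0,0],[0,0,-1],-0.2],[[0,0,0],[0,0,-3],-0.2],[[0,0,0],[0,0,-6],-0.2],[[0,0,0],[0,0,-10],-0.2],[[0,0,0],[0,0,-14],-0.2],[[0,0,0],[0,0,-14],-0.2]]}}

```text
clock: 9.4
position: [0.4974, 0.2743, 0.2831]
ee_rot: [1.888, 2.506, 0.017]
force: [0.2, 0.9, 0.0]
width: 0.401
gripper_force: 0.0
```

Run:
```python
from h import *
s=readout.observe();print(s['force'],s['width'],s['position'],s['joints'])
cv2.imwrite("pics/side2.png",cams.get_image("side"));cv2.imwrite("pics/top2.png",cams.get_image("top"))
go((.4492,-.2777,.2754),down(-73.5))
```

```text
[0.1799 0.9032 0.0309] 0.4012961570636318 [0.4974 0.2743 0.2831] [-0.127   0.3477 -0.6446  1.55    0.2157  1.3039 -0.5181]
turn [ 0.0025 -0.0038  1.5619] shift cm [-51.5719 -19.6244   0.018 ]
```

Call:
{"api": "drive_tool", "payload": {"commands": [[[0,0,0.12],[-3.5,-1.3,0],-0.2],[[0,0,0.24],[-7,-2.6,0],0.2],[[0,0,0.36],[-10.5,-4,0],0.2],[[0,0,0.48],[-14,-5.3,0],0.2],[[0,0,0.6],[-17.5,-6.7,0],0.2],[[0,0,0.72],[-21,-8,0],0.2],[[0,0,0.84],[-24.5,-9.3,0],0.2],[[0,0,0.96],[-28,-10.7,0],0.2],[[0,0,1.08],[-31.5,-12,0],0.2],[[0,0,1.2],[-35,-13.3,0],0.2],[[0,0,1.32],[-38.5,-14.6,0],0.2],[[0,0,1.44],[-42,-16,0],0.2],[[0,0,1.56],[-45.5,-17.3,0],0.2],[[0,0,1.56],[-49,-18.6,0],0.2],[[0,0,1.56],[-51.6,-19.6,0],0.2],[[0,0,1.56],[-51.6,-19.6,0],0.2],[[0,0,1.56],[-51.6,-19.6,0],0.2],[[0,0,1.56],[-51.6,-19.6,0],0.2],[[0,0,1.56],[-51.6,-19.6,0],0.2]]}}

```text
clock: 11.08
position: [0.4489, -0.2771, 0.2739]
ee_rot: [-3.107, -0.457, 0.001]
force: [0.2, 0.4, 0.1]
width: 0.601
gripper_force: 0.0
```

Run:
```python
from h import *
go((.4492,-.2777,.16),down(-73.5))
s=cams.get_image("side");t=cams.get_image("top")
cv2.imwrite("pics/side3.png",s);cv2.imwrite("pics/top3.png",t)
o=np.zeros((600,800,3),np.uint8)
a=crop(s,225,270,75,100,5)[:500];o[:500,:375]=np.clip(a*1.4,0,255)
b=crop(s,180,110,70,100,4);o[:400,385:665]=b
c=crop(t,130,220,80,40,4);o[405:565,385:705]=c
cv2.imwrite("pics/c7.png",o)
```

```text
turn [-0.0012  0.0005  0.0038] shift cm [ 0.0203  0.0784 11.3866]
```

View pics/c7.png

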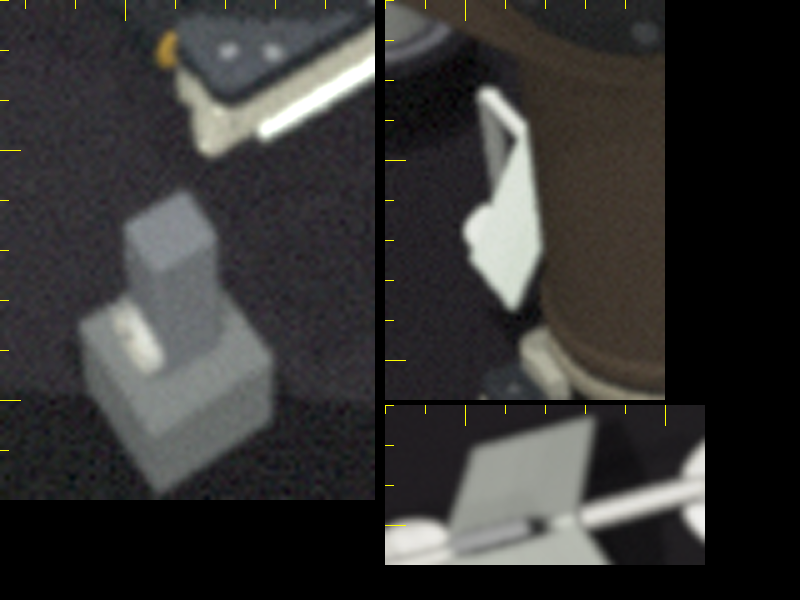

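The guard hangs astride the bar (right panels). The open fingers are above the gauge, with the near fingertip at (210,155). I'll use that tip to check the true height of the fingers.

Run:
```python
from h import *
T=np.array([.4489,-.2771,.2739]);y=down(-73.5)[:,1];x=down(-73.5)[:,0]
for z in(0,.02,.03,.04):print(z,[(pix("side",T+o*y+[0,0,z])-[225,270])*5 for o in(.028,.038,.047)],(pix("side",T+.038*y-.0095*x+[0,0,z])-[225,270])*5)
```

```text
0 [array([204.4814, 122.8681]), array([220.7775, 144.2234]), array([235.6783, 163.7503])] [197.2749 158.2909]
0.02 [array([203.7249,  90.9855]), array([220.3722, 112.5376]), array([235.5994, 132.2512])] [196.3485 126.7313]
0.03 [array([203.3342,  74.5181]), array([220.1628,  96.1674]), array([235.5586, 115.9734])] [195.8697 110.4232]
0.04 [array([202.9347,  57.6844]), array([219.9487,  79.4298]), array([235.517 ,  99.3274])] [195.3802  93.7469]
```

Call:
{"api": "drive_tool", "payload": {"commands": [[[0,0,0],[0,0.1,4],0.2],[[0,0,0],[0,0.1,8],0.2],[[0,0,0],[0,0.1,12],0.2],[[0,0,0],[0,0.1,15],0.2],[[0,0,0],[0,0.1,16.5],0.2],[[0,0,0],[0,0.1,17.5],0.2],[[0,0,0],[0,0.1,17.5],0.2],[[0,0,0],[0,0.1,17.5],-1],[[0,0,0],[0,0.1,17.5],-1],[[0,0,0],[0,0.1,17.5],-1],[[0,0,0],[0,0.1,17.5],-1],[[0,0,0],[0,0.1,17.5],-1],[[0,0,0],[0,0.1,17.5],-1],[[0,0,0],[0,0.1,17.5],-1],[[0,0,0],[0,0.1,17.5],-1]], "newtons": 30}}

```text
clock: 12.43
position: [0.4496, -0.2796, 0.1]
ee_rot: [3.108, 0.454, 0.002]
force: [-0.8, 1.6, 4.8]
width: 0.286
gripper_force: 29.6
```

Call:
{"api": "drive_tool", "payload": {"commands": [[[0,0,0],[0,0,0],-1],[[0,0,0],[0,0,-1],-1],[[0,0,0],[0,0,-2.5],-1],[[0,0,0],[0,0,-4.5],-1],[[0,0,0],[0,0,-7],-1],[[0,0,0],[0,0,-10],-1],[[0,0,0],[0,0,-14],-1],[[0,0,0],[0,0,-14],-1],[[0,0,0],[0,0,-14],-1],[[0,0,0],[0,0,-14],-1]], "newtons": 45}}

```text
clock: 13.27
position: [0.4485, -0.2795, 0.239]
ee_rot: [-3.108, -0.453, 0.001]
force: [-0.1, 0.5, -3.2]
width: 0.285
gripper_force: 44.4
```

Run:
```python
from h import *
st=readout.observe();print(st["position"],st["ee_rot"],st["force"],st["ft_torque"],st["width"],st["joints"])
go((.5502,-.0790,.24),down(-73.5))
s=cams.get_image("side");cv2.imwrite("pics/side4.png",s);cv2.imwrite("pics/top4.png",cams.get_image("top"))
p=st["position"]
print("tip expected",pix("side",p-[0,0,.092]),"grip bottom",pix("side",p-[0,0,.04]))
# ring by contour fits, tilt by coupon: ellipse
t=cv2.imread("pics/top1.png",0);s1=cv2.imread("pics/side1.png",0)
for n,im,(x,y) in(("side",s1,(276,258)),("top",t,(326,229))):
    w=cv2.resize(im[y-9:y+10,x-9:x+10],None,fx=8,fy=8,interpolation=cv2.INTER_CUBIC)
    cs,_=cv2.findContours((w<167).astype(np.uint8),cv2.RETR_LIST,cv2.CHAIN_APPROX_NONE)
    for c in cs:
        if len(c)>60:
            e=cv2.fitEllipse(c); 
            if max(e[1])<110: print(n,len(c),np.array(e[0])/8+[x-9,y-9]-.44,np.array(e[1])/8,e[2])
```

```text
[ 0.4485 -0.2795  0.239 ] [-3.1085 -0.4533  0.001 ] [-0.1409  0.4994 -3.1889] [0.0083 0.0577 0.0024] 0.2850395388416563 [ 0.5465  0.2497 -0.1131  1.7344  0.0306  1.1598 -0.8565]
turn [-0.0003  0.0006  0.0016] shift cm [ 15.4743 -16.3144  -0.1035]
tip expected [259.0393 319.6567] grip bottom [258.3444 306.1741]
side 105 [272.6093 265.1004] [3.9477 4.5022] 175.59609985351562
side 188 [282.6172 265.5657] [4.5909 9.6629] 68.21437072753906
side 156 [276.1487 258.0615] [6.6169 6.8714] 63.90422821044922
side 102 [283.936  252.9757] [3.6368 4.5179] 21.246519088745117
top 75 [325.7175 229.3602] [2.8718 3.7879] 146.36412048339844
top 183 [325.6391 229.1722] [7.7666 8.3059] 49.408504486083984
top 74 [322.6789 220.2127] [1.5891 4.5513] 92.81233978271484
```

Run:
```python
from h import *
s=cv2.imread("pics/side1.png",0).astype(float);t=cv2.imread("pics/top1.png",0).astype(float)
print("ring",tri((276.15,258.06),(325.64,229.17)))
def cross(v,lev,rev=False):
    v=v[::-1] if rev else v
    i=np.argmax(v<lev);r=i-1+(v[i-1]-lev)/(v[i-1]-v[i]); return len(v)-1-r if rev else r
def nrm(n,P):
    P=np.array(P);vx,vy,x,y=cv2.fitLine(P.astype(np.float32),cv2.DIST_HUBER,0,.01,.01).ravel()
    a,b=ray(n,(x,y))[1],ray(n,(x+10*vx,y+10*vy))[1];k=np.cross(a,b)
    res=np.std((P[:,0]-x)*vy-(P[:,1]-y)*vx);return k/np.linalg.norm(k),res
for lev in(200,212,225):
    S=[(x,240+cross(s[240:275,x],lev)) for x in range(271,284)]
    T=[(305+cross(t[r,305:330],lev),r) for r in range(218,237)]
    F=[(c,205+cross(t[205:235,c],lev)) for c in range(315,329)]
    G=[(270+cross(s[r,270:300],lev,True),r) for r in range(249,259)]
    for k,A,B in(("long +y",S,T),("far short",G,F)):
        n1,e1=nrm("side",A);n2,e2=nrm("top",B);d=np.cross(n1,n2);d/=np.linalg.norm(d);d*=np.sign(d[0]) if k[0]=="l" else np.sign(d[1])
        print(lev,k,d,"slope",np.degrees(np.arcsin(d[2])),"yaw",np.degrees(np.arctan2(d[1],d[0])),"res",e1,e2)
```

```text
ring (array([ 0.5504, -0.0784,  0.0481]), np.float64(0.0013984604642133447))
200 long +y [ 0.2952 -0.0366 -0.9547] slope -72.69359450233449 yaw -7.060087360159668 res 3.0632974543794824 0.3741021357351077
200 far short [-0.0554  0.4672 -0.8824] slope -61.93543456007968 yaw 96.76451313768152 res 1.298694157581525 0.21227347484012543
212 long +y [ 0.3049 -0.0252 -0.952 ] slope -72.18361644462452 yaw -4.733218933978423 res 3.0640359283850414 0.3088586187910886
212 far short [-0.0557  0.4451 -0.8938] slope -63.35021709859429 yaw 97.13865007471871 res 1.302781467985972 0.20823581438619557
225 long +y [ 0.2478 -0.0411 -0.9679] slope -75.45244145024745 yaw -9.421963297831809 res 3.282874673516906 0.21713233120177158
225 far short [-0.0615  0.4351 -0.8983] slope -63.93422237459616 yaw 98.04139620773984 res 1.3516640784976688 0.2644478398088907
```

Run:
```python
from h import *
s=cv2.imread("pics/side1.png",0).astype(float);t=cv2.imread("pics/top1.png",0).astype(float)
def cross(v,lev,rev=False):
    v=v[::-1] if rev else v
    i=np.argmax(v<lev);r=i-1+(v[i-1]-lev)/(v[i-1]-v[i]); return len(v)-1-r if rev else r
def nrm(n,P):
    P=np.array(P);vx,vy,x,y=cv2.fitLine(P.astype(np.float32),cv2.DIST_HUBER,0,.01,.01).ravel()
    a,b=ray(n,(x,y))[1],ray(n,(x+10*vx,y+10*vy))[1];k=np.cross(a,b)
    res=np.std((P[:,0]-x)*vy-(P[:,1]-y)*vx);return k/np.linalg.norm(k),res
for lev in(200,212,225):
    S=[(x,(b:=248 if x<277 else 243)+cross(s[b:275,x],lev)) for x in range(270,284)]
    T=[(305+cross(t[r,305:330],lev),r) for r in range(218,237)]
    F=[(c,205+cross(t[205:235,c],lev)) for c in range(315,329)]
    G=[(270+cross(s[r,270:292],lev,True),r) for r in range(248,257)]
    H=[(310+cross(t[r,310:340],lev,True),r) for r in range(217,234)]
    for k,A,B in(("long +y",S,T),("long mixed",S,H),("far short",G,F)):
        n1,e1=nrm("side",A);n2,e2=nrm("top",B);d=np.cross(n1,n2);d/=np.linalg.norm(d);d*=np.sign(d[0]) if k[0]=="l" else np.sign(d[1])
        print(lev,k,d,"slope",np.degrees(np.arcsin(d[2])),"yaw",np.degrees(np.arctan2(d[1],d[0])),"res",e1,e2)
print(np.round(S,1).tolist());print(np.round(G,1).tolist())
```

```text
200 long +y [0.9545 0.2651 0.1363] slope 7.832741946252322 yaw 15.523960417131173 res 0.09053688939655175 0.3741021357351077
200 long mixed [0.9544 0.2675 0.1325] slope 7.612594819914127 yaw 15.657594073753534 res 0.09053688939655175 0.29508224098229263
200 far short [-0.2275  0.9731 -0.0376] slope -2.1562896742572093 yaw 103.15826708186498 res 0.13248346192303032 0.21227347484012543
212 long +y [0.9522 0.2877 0.103 ] slope 5.912346401578081 yaw 16.80959210015618 res 0.09055521822257634 0.3088586187910886
212 long mixed [0.9541 0.2634 0.1424] slope 8.186579596237603 yaw 15.43284815226577 res 0.09055521822257634 0.24206022583378764
212 far short [-0.2429  0.9701  0.0033] slope 0.18667228288370244 yaw 104.05677325666657 res 0.11073084973490387 0.20823581438619557
225 long +y [0.9524 0.289  0.0967] slope 5.549690402694617 yaw 16.880758709646553 res 0.08199372418618335 0.21713233120177158
225 long mixed [0.9546 0.2665 0.1334] slope 7.666103090036466 yaw 15.596394182992228 res 0.08199372418618335 0.20736992018622666
225 far short [-0.2642  0.9607  0.0853] slope 4.8923560119852425 yaw 105.3740142661863 res 0.07746789065806696 0.2644478398088907
[[270.0, 255.0], [271.0, 254.3], [272.0, 253.8], [273.0, 253.0], [274.0, 252.3], [275.0, 251.8], [276.0, 251.3], [277.0, 250.8], [278.0, 249.9], [279.0, 249.3], [280.0, 248.9], [281.0, 248.1], [282.0, 247.4], [283.0, 246.9]]
[[286.4, 248.0], [287.3, 249.0], [288.3, 250.0], [289.0, 251.0], [289.5, 252.0], [290.4, 253.0], [291.3, 254.0], [292.0, 255.0], [292.8, 256.0]]
```

```bash
cat >> h.py <<'E'
yw=np.radians(16.1);th=np.radians(7.0)
N=np.array([-np.sin(th)*np.cos(yw),-np.sin(th)*np.sin(yw),np.cos(th)])
ty=np.array([np.sin(yw),-np.cos(yw),0]);RT=np.c_[np.cross(ty,-N),ty,-N]
S=np.array([.5504,-.0784,.0481]);L=.092
E
python3 - <<'E'
from h import *
print(S+N*(L+.008));go(S+N*(L+.05),RT);go(S+N*(L+.008),RT)
E
```

```text
[ 0.5387 -0.0818  0.1474]
turn [-0.0025  0.1243  0.0085] shift cm [ 13.8328 -16.3237   4.8887]
turn [-0.0025  0.1243  0.0085] shift cm [ 14.3536 -16.3112   9.0563]
```

Call:
{"api": "drive_tool", "payload": {"commands": [[[0,0,0],[2,-2.3,0],-1],[[0,0,0],[4.4,-5.1,0],-1],[[0,0.03,0],[6.9,-8,0],-1],[[0,0.06,0],[9.3,-10.9,0.5],-1],[[0,0.09,0.004],[11.7,-13.8,1.8],-1],[[0,0.124,0.0085],[13.2,-15.6,3.2],-1],[[-0.0025,0.124,0.0085],[13.83,-16.32,4.9],-1],[[-0.0025,0.124,0.0085],[14.1,-16.3,7],-1],[[-0.0025,0.124,0.0085],[14.25,-16.3,8.2],-1],[[-0.0025,0.124,0.0085],[14.3,-16.3,8.7],-1],[[-0.0025,0.124,0.0085],[14.3,-16.3,8.7],-1],[[-0.0025,0.124,0.0085],[14.3,-16.3,8.7],-1]]}}

```text
clock: 14.37
position: [0.5392, -0.0827, 0.152]
ee_rot: [-3.089, -0.437, -0.19]
force: [0.2, 0.3, -2.9]
width: 0.278
gripper_force: 44.9
```

Run:
```python
from h import *
st=readout.observe();print(st["position"],st["ee_rot"],st["force"],st["width"])
go(S+N*(L+.008),RT)
R=Ro.from_rotvec(st["ee_rot"]).as_matrix();tip=st["position"]+L*R[:,2];print("tip calc",tip,"height over S along N",(tip-S)@N, "zdir",R[:,2],"N",N)
s=cams.get_image("side");t=cams.get_image("top");cv2.imwrite("pics/side5.png",s);cv2.imwrite("pics/top5.png",t)
for n in("side","top"):print(n,"tip px",pix(n,tip),"ring",pix(n,S),"top of gauge",pix(n,tip-.15*R[:,2]))
a=cv2.resize(s[215:275,250:310],None,fx=10,fy=10,interpolation=cv2.INTER_CUBIC)
b=cv2.resize(t[200:260,300:340],None,fx=5,fy=5,interpolation=cv2.INTER_CUBIC)
o=np.zeros((600,800,3),np.uint8);o[:,:600]=a;o[:300,600:]=b
s1=cv2.imread("pics/side1.png");o[300:,600:]=cv2.resize(s1[215:275,260:300],None,fx=5,fy=5,interpolation=cv2.INTER_CUBIC)
cv2.imwrite("pics/c8.png",o)
```

```text
[ 0.5392 -0.0827  0.152 ] [-3.0893 -0.4367 -0.1903] [ 0.1622  0.2509 -2.8602] 0.2780671751883679
turn [ 0.0014 -0.0007 -0.    ] shift cm [-0.0743 -0.1065  0.4585]
tip calc [ 0.55   -0.0797  0.0607] height over S along N 0.012587266023012368 zdir [ 0.1181  0.0326 -0.9925] N [-0.1171 -0.0338  0.9925]
side tip px [276.4827 255.4719] ring [276.4284 258.0185] top of gauge [270.0236 218.7563]
top tip px [326.8563 229.3563] ring [325.5641 229.456 ] top of gauge [339.5704 234.778 ]
```

View pics/c8.png

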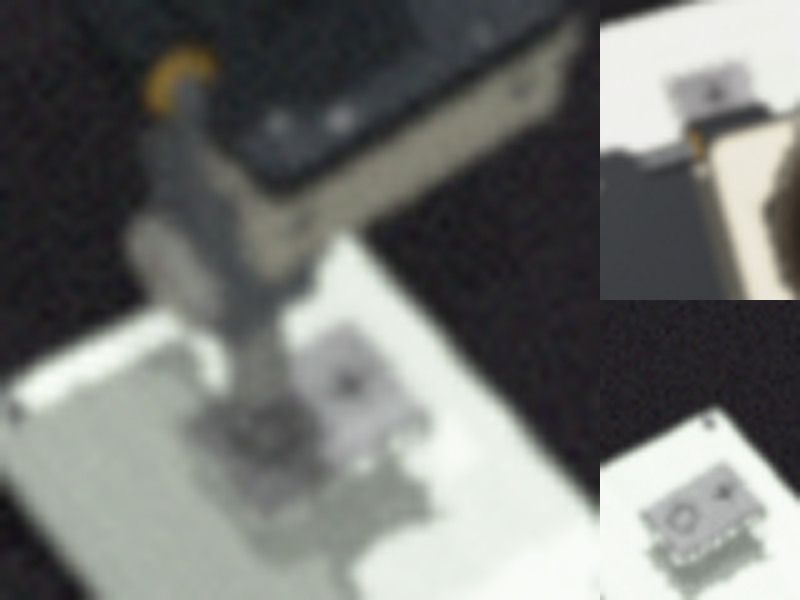

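The side crop shows the nose on the line expected for a square hold, with axis points (258,335) and (267,390). The plunger tip is just above the ring, which is at (262,435); the cross is well to the right at (350,382). I'll close in to about 2 mm above the surface and average the force baseline.

Call:
{"api": "drive_tool", "payload": {"commands": [[[0,0,0],[-0.05,-0.1,0.4],-1],[[0.0014,-0.0007,0],[-0.07,-0.1,0.8],-1],[[0.0014,-0.0007,0],[-0.07,-0.1,1],-1],[[0.0014,-0.0007,0],[-0.07,-0.1,1],-1],[[0.0014,-0.0007,0],[-0.07,-0.1,1],-1],[[0.0014,-0.0007,0],[-0.07,-0.1,1],-1]]}}

```text
clock: 14.97
position: [0.5398, -0.0816, 0.1424]
ee_rot: [-3.088, -0.437, -0.191]
force: [-0.7, 0.5, -2.5]
width: 0.281
gripper_force: 44.9
```

```bash
cat >> h.py <<'E'
def avg(n=16):
    F=[];P=[];Q=[]
    for _ in range(n):
        cams.get_image("side");s=readout.observe();F.append(s["force"]);P.append(s["position"]);Q.append(s["ee_rot"])
    F=np.array(F);R=Ro.from_rotvec(Q[-1]).as_matrix();p=np.mean(P,0);tip=p+L*R[:,2]-S
    print("t",s["clock"],"F",F.mean(0),"sd",F.std(0),"F.N",(F@N).mean(),"tip-S in tool xy mm",1e3*tip@R[:,0],1e3*tip@R[:,1],"height",1e3*tip@N,"tilt err deg",np.degrees(np.arccos(np.clip(-R[:,2]@N,-1,1))),"w",s["width"])
E
python3 -c "
from h import *
avg()"
```

```text
t 15.7667 F [-0.0817  0.1848 -2.4905] sd [0.4867 0.5644 0.4259] F.N -2.46861663679 tip-S in tool xy mm 0.6462629506441228 0.11959297167837162 height 2.911872033610749 tilt err deg 0.07150171610714923 w 0.28082338295136494
```

Call:
{"api": "drive_tool", "payload": {"commands": [[[0,0,0],[-0.06,0,0.1],-1],[[0,0,0],[-0.06,0,0.2],-1],[[0,0,0],[-0.06,0,0.35],-1],[[0,0,0],[-0.06,0,0.5],-1],[[0,0,0],[-0.06,0,0.5],-1]]}}

```text
clock: 16.18
position: [0.5398, -0.0815, 0.137]
ee_rot: [-3.088, -0.437, -0.19]
force: [-0.5, 0.8, -2.3]
width: 0.28
gripper_force: 44.9
```

```bash
python3 -c "
from h import *
avg(20)"
```

```text
t 17.1833 F [-0.1096  0.0186 -1.8311] sd [0.5919 0.4784 0.4596] F.N -1.8053011855565486 tip-S in tool xy mm 0.025241143001336577 0.11804621563380976 height -2.1217752736906443 tilt err deg 0.07459217302420203 w 0.2753282756143428
```

Call:
{"api": "drive_tool", "payload": {"commands": [[[0,0,0],[0,0,0.1],-1],[[0,0,0],[0,0,0.2],-1],[[0,0,0],[0,0,0.3],-1],[[0,0,0],[0,0,0.4],-1],[[0,0,0],[0,0,0.45],-1],[[0,0,0],[0,0,0.45],-1]]}}

```text
clock: 17.68
position: [0.5404, -0.0813, 0.1328]
ee_rot: [-3.088, -0.437, -0.191]
force: [0.3, -0.2, 0.3]
width: 0.284
gripper_force: 44.9
```

Run:
```python
from h import *
avg(24)
s=cams.get_image("side");cv2.imwrite("pics/side6.png",s);t=cams.get_image("top");cv2.imwrite("pics/top6.png",t)
# darkness of the cross mark and its place, and the hung guard against the first look at it
a=cv2.imread("pics/side3.png",0).astype(int);b=cv2.imread("pics/side6.png",0).astype(int)
print("guard region diff",np.abs(a-b)[130:185,198:215].mean())
```

```text
t 18.8833 F [-0.7753  0.0346 -0.0228] sd [0.5157 0.4316 0.4102] F.N 0.06698717551346853 tip-S in tool xy mm 0.03682024195543523 0.10338602913546635 height -6.619440344403584 tilt err deg 0.07127500495443274 w 0.2836610974593303
guard region diff 2.0545454545454547
```

Run:
```python
from h import *
from scipy.optimize import least_squares
for cs,ct in(((284.41,253.02),(322.51,218.41)),((283.94,252.98),(322.51,218.41)),((284.75,253.5),(323,218.5))):
    for y in(15.6,16.1,16.6):
        c,s=np.cos(np.radians(y)),np.sin(np.radians(y))
        # image shifts only, so that a constant calibration offset drops out
        ds=np.array(cs)-(276.15,258.06);dt=np.array(ct)-(325.64,229.17);r=[]
        for use in("s","b"):
            f=lambda v:np.r_[pix("side",S+v[0]*np.array([c,s,v[1]]))-pix("side",S)-ds,(pix("top",S+v[0]*np.array([c,s,v[1]]))-pix("top",S)-dt)*(use=="b")]
            q=least_squares(f,[.025,.1]);r+=[round(1e3*q.x[0],1),round(np.degrees(np.arctan(q.x[1])),2)]
        print(cs,y,r)
```

```text
(284.41, 253.02) 15.6 [np.float64(25.3), np.float64(5.98), np.float64(25.7), np.float64(4.79)]
(284.41, 253.02) 16.1 [np.float64(25.5), np.float64(5.13), np.float64(25.7), np.float64(4.4)]
(284.41, 253.02) 16.6 [np.float64(25.7), np.float64(4.29), np.float64(25.8), np.float64(4.02)]
(283.94, 252.98) 15.6 [np.float64(23.8), np.float64(9.29), np.float64(25.2), np.float64(6.13)]
(283.94, 252.98) 16.1 [np.float64(24.0), np.float64(8.44), np.float64(25.2), np.float64(5.74)]
(283.94, 252.98) 16.6 [np.float64(24.2), np.float64(7.58), np.float64(25.3), np.float64(5.36)]
(284.75, 253.5) 15.6 [np.float64(26.5), np.float64(-0.42), np.float64(25.7), np.float64(1.46)]
(284.75, 253.5) 16.1 [np.float64(26.6), np.float64(-1.23), np.float64(25.8), np.float64(1.09)]
(284.75, 253.5) 16.6 [np.float64(26.8), np.float64(-2.05), np.float64(25.8), np.float64(0.74)]
```

The marks give about 4–6° of tilt and the coupon's edges about 7°, while the side force hints at more. I'll check by probing 20 mm further along the slope at the same depth along the tool. Equal force there means the gauge is square.

Call:
{"api": "drive_tool", "payload": {"commands": [[[0,0,0],[0,0,-0.4],-1],[[0,0,0],[0,0,-1],-1],[[0,0,0],[1,0,-1],-1],[[0,0,0],[2,0,-1],-1],[[0,0,0],[2,0,-1],-1],[[0,0,0],[2,0,-0.5],-1],[[0,0,0],[2,0,-0.3],-1],[[0,0,0],[2,0,-0.1],-1],[[0,0,0],[2,0,0],-1],[[0,0,0],[2,0,0],-1]]}}

```text
clock: 19.82
position: [0.5593, -0.0757, 0.1351]
ee_rot: [-3.088, -0.437, -0.191]
force: [0.7, 0.3, -0.5]
width: 0.28
gripper_force: 44.9
```

```bash
python3 -c "
from h import *
avg(24)"
```

```text
t 21.0167 F [ 0.0032  1.2575 -0.1102] sd [0.5583 0.5138 0.4605] F.N -0.15222937267954473 tip-S in tool xy mm 19.995104135769008 0.03483470953162711 height -6.586141418333964 tilt err deg 0.07073055886333944 w 0.28245752555424597
```

```bash
sed -i 's/th=np.radians(7.0)/th=np.radians(6.0)/; s/S=np.array(\[.5504,-.0784,.0481\])/S=np.array([.5506,-.0779,.0463])/' h.py
python3 - <<'E'
from h import *
go(S+N*(L+.004),RT);go(S+N*(L-.0049),RT)
E
```

```text
turn [ 0.0005 -0.0186  0.0003] shift cm [-1.8117 -0.0451 -0.8818]
turn [ 0.0005 -0.0186  0.0003] shift cm [-1.8282 -0.0456  0.0081]
```

Call:
{"api": "drive_tool", "payload": {"commands": [[[0,0,0],[0,0,-0.5],-1],[[0,0,0],[0,0,-1],-1],[[0,-0.0186,0],[-1,-0.05,-1],-1],[[0,-0.0186,0],[-1.81,-0.05,-1],-1],[[0,-0.0186,0],[-1.81,-0.05,-0.9],-1],[[0,-0.0186,0],[-1.81,-0.05,-0.9],-1],[[0,-0.0186,0],[-1.82,-0.05,-0.6],-1],[[0,-0.0186,0],[-1.82,-0.05,-0.4],-1],[[0,-0.0186,0],[-1.82,-0.05,-0.2],-1],[[0,-0.0186,0],[-1.83,-0.05,-0.1],-1],[[0,-0.0186,0],[-1.83,-0.05,0],-1],[[0,-0.0186,0],[-1.83,-0.05,0],-1]]}}

```text
clock: 22.02
position: [0.542, -0.0804, 0.1329]
ee_rot: [-3.092, -0.438, -0.162]
force: [-0.4, -0.6, -0.4]
width: 0.282
gripper_force: 44.9
```

```bash
python3 -c "
from h import *
avg(30)"
```

```text
t 23.5167 F [-0.0387 -0.3746 -0.0547] sd [0.6534 0.4379 0.5405] F.N -0.03960073446567335 tip-S in tool xy mm 0.049655090078686785 0.058883723978579154 height -4.755962490375303 tilt err deg 0.03434292629872405 w 0.27661894359066447
```

```bash
python3 -c "
from cell import job
print(job.sign_off())"
```

```text
the job is handed in; nothing more can be done
None
```

I handed the job in at about 23.5 s: the guard hangs astride the rail bar, and the arm is holding the gauge steady on the ring mark with the plunger about 4.7 mm in, set to an estimated 6° tilt (good to about 1–2°); I briefly touched the coupon 20 mm up-slope to check that tilt, and the tip's final place in the ring comes from measured positions, since the nose hid the mark.

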